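Open the bench air line: one turn of the hand wheel, then the outlet lever

ROBOT

A 6-joint arm with a two-finger parallel gripper is mounted at the origin on the work surface. World frame = base frame: x ahead of the robot, y to its left, z up, the work surface at z = 0. Lengths are in m, angles in rad, forces in N, time in s.
With the tool pointing down it reaches from about 0.375 to 0.9 m from the base axis. Payload 3.1 kg.
Tool frame: the origin (TCP) lies where the fingers leave the gripper's body, on its centre line; the fingertips stand 73 mm ahead of it and the grasp point (between the pads) lies 54 mm ahead of it; z points along the fingers, y is the line along which they close (so a half turn about z gives the same grasp; the last joint's range is limited). The gripper opens to 85 mm and grips with 20 to 120 N. Pads are 22 mm wide; open, the fingers measure 114 mm over their backs; the gripper's body (76 mm by 85 mm) begins 54 mm behind the grasp point. The pads swing forward as they close: fully open they stand 13 mm farther back than shut.
Start: joints at [-1.458, 0.527, 1.433, -0, 1.181, -0.178], TCP at [0.179, -0.599, 0.304] pointing down, gripper open.
Joint ranges: [-3.08, 3.08], [-0.75, 2.2], [0.22, 2.44], [-1.43, 4.57], [0, 2.65], [-2.85, 2.85]. Speed limits (rad/s): [2.79, 2.79, 3.14, 3.14, 3.14, 3.14].

INTERFACE

Orientations are given as a unit quaternion [x, y, z, w].
In Python, from station import manip gives the robot as it stands.
- The arm moves only by the shell command python3 -m crank 'ROWS' [FORCE]. ROWS is JSON, a list of rows, each an object with "dp": the shift along the tool's x, y, z normalised to -1 to 1, where 1 is 50 cm, a list of three; "delta_rot": the turn, a rotation vector about the tool's x, y, z normalised to -1 to 1, where 1 is 2 pi rad, a list of three; "fingers": the opening, from -1 (shut) to 1 (fully open). A call has 1 to 12 rows; each row shifts and turns the commanded pose from where the row before left it, along the tool's axes as they then stand; what a row does not reach is not made up. A row lasts 1/12 s, in which the tool goes at most 41.7 mm and 7.16 degrees, less where a joint would pass 70% of its speed; a pose out of reach is approached as far as the arm can. A call with a number of a shift or a turn outside -1 to 1 is refused whole. A call with a gripper value outside its range is refused whole. The fingers move at their own pace and stop on an object; FORCE is the grip in N (left out, the last holds). Time passes only in rows, so rows that do not move let the fingers close. It gives the time, the measured TCP pose, the force, the opening and the grip force at its end, in the units of the state.
- manip.sense(): the state, without advancing time (a new reading comes with each control period).
- manip.snapshot(name): name is "scene" or "top" or "wrist"; returns (picture, depth): 384x512x3 uint8, red, green, blue; 384x512 float32, m along the optical axis (not along the pixel's ray), 0 where there is no reading.
- manip.camera_model(name): a dict with "fx", "fy", "cx", "cy" (pixels), "origin" and "attitude" of the camera in the world. Camera axes: x right, y up, looking along -z (the intrinsics and any distortion apply to the point x, -y, -z); pixel columns grow to the right and rows downward; lengths in m; the calibration is good to about 2 mm. A picture is of the moment at which its call begins: read the wrist's pose just before it. camera_model takes no time and is no camera call; for the wrist camera it gives the pose at the moment of the call.
- manip.sign_off(): hands the job in; it is judged then, once.
The state is a dict: "t": time; "q": joint angles; "qd": joint speeds; "tau": joint torques, N m; "tcp_pos": TCP position; "tool_rot": TCP orientation; "force": force on the tool from outside, world axes, zero at the start; "ft_torque": the same for the moment, N m; "finger_gap": opening from 0.0 (shut) to 1.0 (fully open); "gripper_force": force on a finger pad.
Only numpy, scipy, OpenCV 4.12 (cv2) and the standard library are available. Lean on these libraries where they do the work, as an engineer would, in place of code of your own. Each camera call takes 0.05 s, during which the arm holds its last target. There are 200 camera calls.

TASK

Put the bench air line into service: push the hand wheel round by its upright handle, anticlockwise as seen from above, through exactly one full turn, so that the handle comes back to where it stands now; then push the outlet lever round until it lies in line with the outlet pipe. Only push with the fingers: do not grip the handle or the lever or force them, and leave the loose things on the bench where they stand.

Things in the scene. Friction and masses are not known exactly. Their poses are not given: they have to be found in the camera images.
- air_unit: bench air unit bolted down: grey base plate 90 x 340 x 8 mm (x, y, z) with a 26 mm steel pipe along its y axis, 50 mm up. Origin: centre of the plate's underside, z up. Wheel axis (vertical) at y = +90 mm, lever pivot at y = -90 mm, gauge (top 120 mm up) at the middle; the pipe's -y end is the outlet, 184 mm out. Pipe top 63 mm up, valve bodies 71 mm
- wheel (a joint): angle of the hand wheel (rad), grows anticlockwise seen from above, one turn is 6.283; it starts anywhere from 0 to 5.5 (0 is a stop, the other stop is at 18). Stiff (about 4 N at the handle) and stays where it is left
- wheel_handle (a point): centre of the top of the upright handle of the hand wheel: a fixed black cylinder 22 mm across, 46 mm tall, on the rim of the wheel, 55 mm from the wheel's axis, top 160 mm above the bench, lower end at 114 mm
- wheel_hub (a point): centre of the top of the wheel's hub, on its vertical axis, 113 mm above the bench. The dark steel wheel lies flat, has three spokes, its rim is 122 mm over all and its top is 112 mm above the bench
- lever (a joint): angle of the outlet lever (rad), grows anticlockwise seen from above; at 0 it points along the unit's -x (across the pipe, shut), at 1.571 along the unit's -y, in line over the outlet pipe (open). Starts at 0 to 0.25; stops at 0 and a little past in line at 1.75. Stiff (about 3 N at 70 mm) and stays where it is left
- lever_end (a point): top of the free end of the outlet lever, on its centre line, 100 mm from its pivot, 110 mm above the bench. The last 70 mm of the lever is a black rubber grip 16 mm wide and 18 mm high, underside 92 mm above the bench, free space below it down to the plate or the pipe
- lever_pivot (a point): top of the lever's pivot, on its vertical axis, 102 mm above the bench
- oil_bottle: loose grey bottle, 60 mm across, 130 mm tall, origin at the centre of its underside; stands on the +x side of the unit, to be left alone
- bolt_jar: loose jar, 66 mm across, 80 mm tall, origin at the centre of its underside; stands on the +x side of the unit, to be left alone
- coupling: loose brass hose coupling, 28 mm across, 55 mm tall, origin at the centre of its underside; stands on the -x side of the unit, to be left alone
- wrench: loose steel wrench 180 mm long, lying flat on the bench beyond the inlet (+y) end of the unit, origin under its middle, to be left alone

How it is judged:
On the way, in this order (a step that is already met when the one before it is completed fails the run):
1. the wheel has been pushed one turn anticlockwise: its handle is back within 10 mm of where it started (value of joint wheel between 6 and 12 rad and distance of wheel_handle from where it was at the start of the episode below 0.01 m), for 0.2 s.
2. after that, the outlet lever lies in line with the outlet pipe (value of joint lever above 1.4 rad), for 0.2 s.
At the end, for the whole second after the job is handed in: the wheel stands one full turn anticlockwise of its start, handle within 10 mm of where it began, and the lever is within about 0.18 rad of in line with the outlet pipe (all of step 1 and value of joint lever above 1.4 rad); the robot touches nothing.
It fails at once if a loose bystander was shifted by more than 15 mm or lifted (distance of any of oil_bottle, bolt_jar, coupling, wrench from where it was at the start of the episode above 0.015 m).
It fails at once if the wheel or the lever was gripped or forced (more than 35 N of finger contact) (contact force between the fingers and wheel above 35 N or contact force between the fingers and lever above 35 N).
It also fails if it takes over 72 s, if anything falls off the work surface, if the arm or the gripper's body presses on something with over 40 N, if the wrist force passes 120 N, or if a joint passes its speed limit or range.

## Working session

There is one attempt and no reset: what is moved stays moved. The work goes in short steps, Python scripts to look and compute and a shell command to move; the robot and the scene stay as the last step left them, time stands still between calls to the robot, and variables do not carry over. Pictures are saved under pics/ and viewed, at most 10 in all, crops included, and the job is handed in when it is done.

```bash
ls; mkdir -p pics; python3 - <<'E'
from station import manip
import cv2,numpy as np
print(manip.sense())
for n in("scene","top"):
    im,d=manip.snapshot(n);cv2.imwrite(f"pics/{n}0.png",im[...,::-1]);np.savez(f"{n}0.npz",im=im,d=d,**{k:np.array(v) for k,v in manip.camera_model(n).items()})
    print(manip.camera_model(n))
E
```

```text
pics
{'t': 0.0, 'q': array([-1.45847739e+00,  5.28476225e-01,  1.43392694e+00,  2.05336025e-05,
        1.18140199e+00, -1.78519596e-01]), 'qd': array([ 0.00029699,  0.00037965,  0.00123925,  0.00067221, -0.001485  ,
       -0.00069178]), 'tau': array([-1.80642575e-03, -4.42351341e+01, -1.78027850e+01, -3.02222425e-04,
        8.34850391e-03, -5.79788036e-06]), 'tcp_pos': array([ 0.1791778 , -0.59816886,  0.30291944]), 'tool_rot': array([ 9.89445199e-01,  1.44903330e-01,  4.60992669e-05, -1.10533026e-03]), 'force': array([ 0.44644827, -0.72459456,  0.09134921]), 'ft_torque': array([-0.04308446,  0.03616895,  0.05611105]), 'gripper_force': 0.0, 'finger_gap': 0.9983160525526921}
{'fx': 414.75544138001106, 'fy': 414.75544138001106, 'cx': 253.97745500103554, 'cy': 188.54888584972812, 'origin': array([1.02995809, 0.70450042, 0.78854972]), 'attitude': array([0.12045781, 0.39374479, 0.87208391, 0.26443263])}
{'fx': 383.90182428273613, 'fy': 383.90182428273613, 'cx': 259.59149658295837, 'cy': 186.57503754732232, 'origin': array([0.52519855, 0.04124828, 1.14245172]), 'attitude': array([ 0.02960054, -0.01440497, -0.70559892,  0.70784636])}
```

View pics/top0.png

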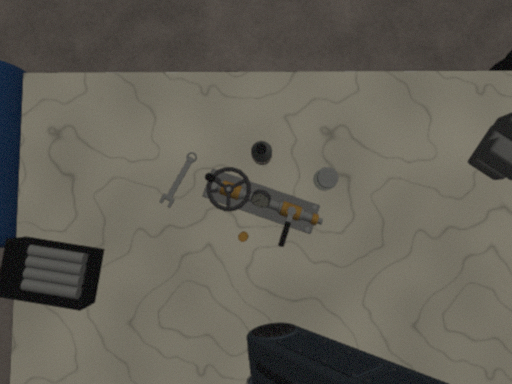

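View pics/scene0.png

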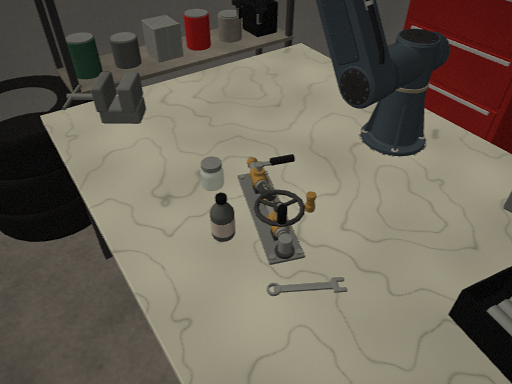

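The top view shows the wheel hub near (228,189), the handle near (210,178), the lever running from (290,212) to (282,244), the coupling at (243,237), the bottle at (262,152) and the jar at (325,178). The scene view confirms this layout. Next I'll measure these points.

```bash
cat > h.py <<'E'
import numpy as np
from scipy.spatial.transform import Rotation as R
def ray(c,u,v,z):
    d=R.from_quat(c['attitude']).apply([(u-c['cx'])/c['fx'],-(v-c['cy'])/c['fy'],-1])
    o=np.array(c['origin']);return o+d*(z-o[2])/d[2]
def cloud(c,d):
    v,u=np.mgrid[:d.shape[0],:d.shape[1]]
    p=np.stack([(u-c['cx'])/c['fx']*d,-(v-c['cy'])/c['fy']*d,-d],-1)
    return R.from_quat(c['attitude']).apply(p.reshape(-1,3)).reshape(p.shape)+c['origin']
E
python3 - <<'E'
import numpy as np,cv2
from h import *
c=np.load('top0.npz');im=c['im'];P=cloud(c,c['d'])
for n,u,v,z in[('handle',210,178,.16),('hub',228,189,.113),('pivot',290,212,.102),('lend',282,244,.11),('coup',243,237,.055),('bottle',262,152,.13),('jar',325,178,.08)]:
    print(n,ray(c,u,v,z).round(3),'depth pt',P[v,u].round(3))
cr=im[140:260,150:345];cv2.imwrite('pics/crop.png',cv2.resize(cv2.convertScaleAbs(cr[...,::-1],alpha=1.8),None,fx=4,fy=4,interpolation=cv2.INTER_CUBIC))
E
```

```text
handle [0.608 0.19  0.16 ] depth pt [0.608 0.19  0.161]
hub [0.583 0.149 0.113] depth pt [0.582 0.148 0.118]
pivot [ 0.521 -0.019  0.102] depth pt [ 0.521 -0.019  0.102]
lend [0.436 0.003 0.11 ] depth pt [0.436 0.003 0.109]
coup [0.45  0.111 0.055] depth pt [0.45  0.111 0.053]
bottle [0.68  0.057 0.13 ] depth pt [0.68  0.057 0.131]
jar [ 0.616 -0.117  0.08 ] depth pt [ 0.616 -0.117  0.079]
```

View pics/crop.png

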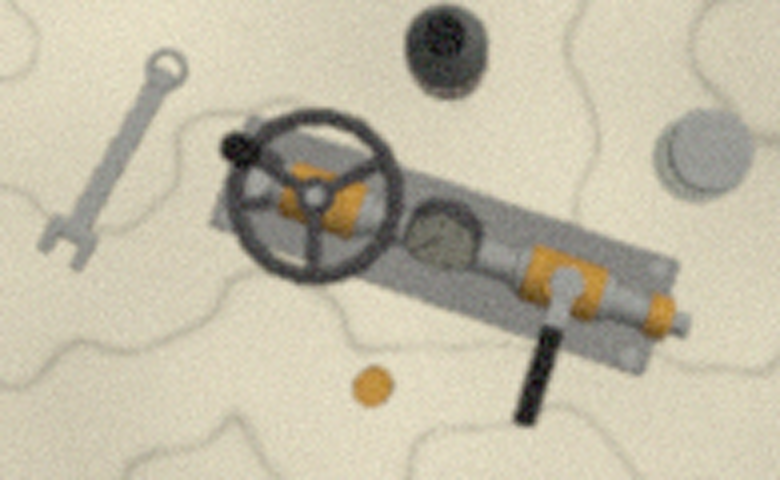

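```bash
python3 - <<'E'
import numpy as np
from h import *
from scipy.optimize import least_squares
c=np.load('top0.npz');im=c['im'];P=cloud(c,c['d']);g=im.max(-1).astype(int)
hub=np.array([.583,.149]);r=np.hypot(*(P[...,:2]-hub).transpose(2,0,1))
m=(r<.085)&(P[...,2]>.135);print('handle pts',m.sum(),P[m].mean(0),P[m].min(0),P[m].max(0))
m2=(r>.042)&(r<.075)&(abs(P[...,2]-.108)<.012)&(g<75);Q=P[m2][:,:2]
s=least_squares(lambda p:np.hypot(Q[:,0]-p[0],Q[:,1]-p[1])-p[2],[*hub,.055],loss='soft_l1',f_scale=.003);print('rim',m2.sum(),s.x,P[m2][:,2].mean())
H=P[m].mean(0)[:2]-s.x[:2];print('handle r',np.hypot(*H),'ang',np.degrees(np.arctan2(H[1],H[0])))
piv=np.array([.521,-.019]);r=np.hypot(*(P[...,:2]-piv).transpose(2,0,1))
m=(r<.115)&(abs(P[...,2]-.108)<.01)&(g<60);L=P[m];print('grip',m.sum(),L.mean(0),L.min(0),L.max(0))
e=np.linalg.svd(L[:,:2]-L[:,:2].mean(0))[2][0];print('dir',np.degrees(np.arctan2(*e[::-1])))
m=(abs(P[...,2]-.008)<.006)&(np.hypot(P[...,0]-.552,P[...,1]-.065)<.2)&(g<110)
import cv2
print('plate',m.sum(),cv2.minAreaRect(P[m][:,:2].astype(np.float32)))
np.save('handle0.npy',H+s.x[:2])
E
```

```text
handle pts 65 [0.61220849 0.19347801 0.15646593] [0.60215797 0.1846208  0.13610519] [0.62223764 0.20416586 0.16271509]
rim 536 [0.58361765 0.14767056 0.05401453] 0.10995739646790151
handle r 0.053997760281848196 ang 58.02953827284016
grip 175 [0.493692   0.01344955 0.10701657] [ 0.43306963 -0.01877892  0.09807772] [0.57820286 0.07619132 0.11437449]
dir -152.2091861516354
plate 1719 ((0.5547637343406677, 0.07053354382514954), (0.32250556349754333, 0.3804326355457306), 26.44285774230957)
```

```bash
python3 -m crank '[{"dp":[0.0546,-0.0492,0],"delta_rot":[0,0,0],"fingers":-1},{"dp":[0.0546,-0.0492,0],"delta_rot":[0,0,0],"fingers":-1},{"dp":[0.0546,-0.0492,0],"delta_rot":[0,0,0],"fingers":-1},{"dp":[0.0546,-0.0492,0],"delta_rot":[0,0,0],"fingers":-1},{"dp":[0.0546,-0.0492,0],"delta_rot":[0,0,0],"fingers":-1},{"dp":[0.0546,-0.0492,0],"delta_rot":[0,0,0],"fingers":-1},{"dp":[0.0546,-0.0492,0],"delta_rot":[0,0,0],"fingers":-1},{"dp":[0.0546,-0.0492,0],"delta_rot":[0,0,0],"fingers":-1},{"dp":[0.0546,-0.0492,0],"delta_rot":[0,0,0],"fingers":-1},{"dp":[0.0546,-0.0492,0],"delta_rot":[0,0,0],"fingers":-1},{"dp":[0.0546,-0.0492,0],"delta_rot":[0,0,0],"fingers":-1},{"dp":[0.0546,-0.0492,0],"delta_rot":[0,0,0],"fingers":-1}]' 20
```

```text
t: 1.1
tcp_pos: [0.4089, -0.2202, 0.3038]
tool_rot: [0.989, 0.145, -0.0, -0.0]
force: [0.6, 0.3, -0.5]
finger_gap: -0.004
gripper_force: 0.0
```

```bash
python3 -m crank '[{"dp":[0.0546,-0.0492,0],"delta_rot":[0,0,0],"fingers":-1},{"dp":[0.0546,-0.0492,0],"delta_rot":[0,0,0],"fingers":-1},{"dp":[0.0546,-0.0492,0],"delta_rot":[0,0,0],"fingers":-1},{"dp":[0.0546,-0.0492,0],"delta_rot":[0,0,0],"fingers":-1},{"dp":[0.0546,-0.0492,0],"delta_rot":[0,0,0],"fingers":-1},{"dp":[0.0546,-0.0492,0],"delta_rot":[0,0,0],"fingers":-1},{"dp":[0.0546,-0.0492,0],"delta_rot":[0,0,0],"fingers":-1},{"dp":[0.0546,-0.0492,0],"delta_rot":[0,0,0],"fingers":-1},{"dp":[0.0546,-0.0492,0],"delta_rot":[0,0,0],"fingers":-1},{"dp":[0.0546,-0.0492,0],"delta_rot":[0,0,0],"fingers":-1},{"dp":[0.0546,-0.0492,0],"delta_rot":[0,0,0],"fingers":-1},{"dp":[0,0,0],"delta_rot":[0,0,0],"fingers":-1}]'
python3 - <<'E'
from station import manip
import cv2,numpy as np
from h import *
for n in("scene","wrist"):
    im,d=manip.snapshot(n);cv2.imwrite(f"pics/{n}1.png",im[...,::-1])
    P=cloud(manip.camera_model(n),d);t=manip.sense()['tcp_pos'];m=(np.hypot(P[...,0]-t[0],P[...,1]-t[1])<.03)&(P[...,2]>.17)&(P[...,2]<.32)&(d>0)
    print(n,m.sum(),P[m].min(0),P[m].max(0),np.percentile(P[m][:,2],[.5,1,5]))
print(manip.sense()['q'])
E
```

```text
t: 2.1
tcp_pos: [0.6212, 0.1288, 0.3035]
tool_rot: [0.989, 0.147, 0.002, -0.001]
force: [0.0, 0.7, 0.9]
finger_gap: 0.0
gripper_force: 0.0
scene 540 [0.60319075 0.10135429 0.2311965 ] [0.6441818  0.15601118 0.31977009] [0.23280223 0.23429563 0.24174931]
wrist 17599 [0.6015076  0.09469539 0.23210933] [0.64118892 0.15459361 0.31999864] [0.23664241 0.23867611 0.25164789]
[ 2.22079669e-02  5.36950480e-01  1.41723187e+00 -4.43976938e-04
  1.18886282e+00  1.29952506e+00]
```

View pics/scene1.png

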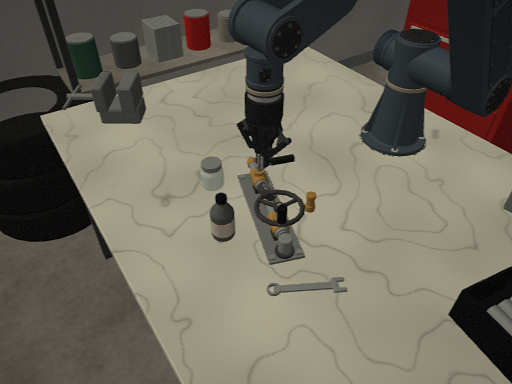

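View pics/wrist1.png

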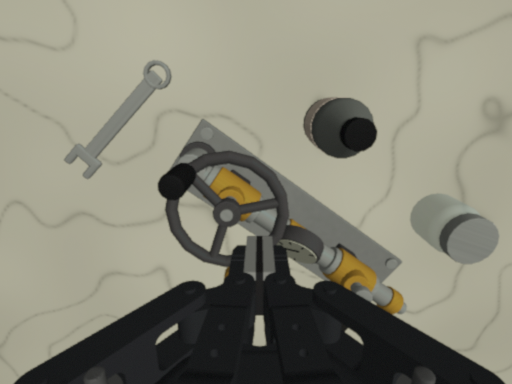

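The wrist view shows the handle at (178,182), the hub at (227,212) and the shut fingertips at (262,240), 73 mm ahead of the TCP. Everything is clear for the descent, so I'll drop beside the rim behind the handle.

```bash
python3 -m crank '[{"dp":[0.024,-0.021,0],"delta_rot":[0,0,0],"fingers":-1},{"dp":[0.024,-0.021,0.05],"delta_rot":[0,0,0],"fingers":-1},{"dp":[0,0,0.055],"delta_rot":[0,0,0],"fingers":-1},{"dp":[0,0,0.055],"delta_rot":[0,0,0],"fingers":-1},{"dp":[0,0,0.05],"delta_rot":[0,0,0],"fingers":-1},{"dp":[0,0,0],"delta_rot":[0,0,0],"fingers":-1},{"dp":[0,0,0],"delta_rot":[0,0,0],"fingers":-1}]'
cat >> h.py <<'E'
def arc(p,rot,c,r,a0,a1,n):
    p=np.array(p);Rt=R.from_quat(rot)
    for a in np.radians(np.linspace(a0,a1,n+1)[1:]):
        q=np.array([c[0]+r*np.cos(a),c[1]+r*np.sin(a),p[2]]);d=Rt.inv().apply(q-p)/.5
        print(int(round(np.degrees(a))),d[:2].round(3));p=q
E
python3 - <<'E'
from h import *
from station import manip
s=manip.sense();c=[.5836,.1477];d=s['tcp_pos'][:2]-c;print(s['tcp_pos'],np.hypot(*d),np.degrees(np.arctan2(d[1],d[0])),s['force'])
arc(s['tcp_pos'],[.9894,.1452,0,0],c,.055,8,56,12)
E
```

```text
t: 2.78
tcp_pos: [0.6342, 0.1489, 0.1976]
tool_rot: [0.99, 0.144, -0.002, -0.0]
force: [0.2, 1.1, -1.1]
finger_gap: -0.003
gripper_force: 0.0
[0.63417345 0.1489495  0.19760408] 0.050588879732181714 1.415303919279253 [ 0.16064987  1.0531902  -1.10952772]
12 [ 0.012 -0.018]
16 [ 0.    -0.008]
20 [-0.    -0.008]
24 [-0.001 -0.008]
28 [-0.001 -0.008]
32 [-0.002 -0.007]
36 [-0.002 -0.007]
40 [-0.003 -0.007]
44 [-0.003 -0.007]
48 [-0.004 -0.007]
52 [-0.004 -0.006]
56 [-0.005 -0.006]
```

```bash
python3 -m crank '[{"dp":[0.012,-0.018,0],"delta_rot":[0,0,0],"fingers":-1},{"dp":[0,-0.008,0],"delta_rot":[0,0,0],"fingers":-1},{"dp":[0,-0.008,0],"delta_rot":[0,0,0],"fingers":-1},{"dp":[-0.001,-0.008,0],"delta_rot":[0,0,0],"fingers":-1},{"dp":[-0.001,-0.008,0],"delta_rot":[0,0,0],"fingers":-1},{"dp":[-0.002,-0.007,0],"delta_rot":[0,0,0],"fingers":-1},{"dp":[-0.002,-0.007,0],"delta_rot":[0,0,0],"fingers":-1},{"dp":[-0.003,-0.007,0],"delta_rot":[0,0,0],"fingers":-1},{"dp":[-0.003,-0.007,0],"delta_rot":[0,0,0],"fingers":-1},{"dp":[-0.004,-0.007,0],"delta_rot":[0,0,0],"fingers":-1},{"dp":[-0.004,-0.006,0],"delta_rot":[0,0,0],"fingers":-1},{"dp":[-0.005,-0.006,0],"delta_rot":[0,0,0],"fingers":-1}]'
cat > st.py <<'E'
import sys
from h import *
from station import manip
s=manip.sense();c=[.5836,.1477];d=s['tcp_pos'][:2]-c;a=np.degrees(np.arctan2(d[1],d[0]))%360
im,D=manip.snapshot('wrist');cm=manip.camera_model('wrist');np.savez('w.npz',im=im,d=D,**cm)
P=cloud(cm,D);r=np.hypot(P[...,0]-c[0],P[...,1]-c[1])
m=(r<.08)&(r>.03)&(abs(P[...,2]-.159)<.006)&(im.max(-1)<70)&(np.hypot(P[...,0]-s['tcp_pos'][0],P[...,1]-s['tcp_pos'][1])>.018);h=P[m].mean(0)
print('tcp',s['tcp_pos'],np.hypot(*d),a,'F',s['force'],'t',s['t']);print('handle',m.sum(),h,np.degrees(np.arctan2(h[1]-c[1],h[0]-c[0]))%360)
if len(sys.argv)>1: arc(s['tcp_pos'],[.9894,.1452,0,0],c,.055,float(sys.argv[1]),float(sys.argv[2]),int(sys.argv[3]))
E
python3 st.py 56 152 12
```

```text
t: 3.78
tcp_pos: [0.6155, 0.1948, 0.199]
tool_rot: [0.989, 0.145, 0.0, 0.001]
force: [2.5, -4.7, 0.9]
finger_gap: 0.001
gripper_force: 2.5
tcp [0.61549956 0.19482918 0.19900235] 0.05690993748610226 55.90774713997298 F [ 2.48231027 -4.69169207  0.92844809] t 3.7833
handle 0 [nan nan nan] nan
64 [-0.014 -0.009]
72 [-0.012 -0.01 ]
80 [-0.013 -0.008]
88 [-0.014 -0.006]
96 [-0.015 -0.004]
104 [-0.015 -0.002]
112 [-0.015  0.   ]
120 [-0.015  0.002]
128 [-0.015  0.005]
136 [-0.014  0.007]
144 [-0.013  0.008]
152 [-0.012  0.01 ]st.py:7: RuntimeWarning: Mean of empty slice.
  m=(r<.08)&(r>.03)&(abs(P[...,2]-.159)<.006)&(im.max(-1)<70)&(np.hypot(P[...,0]-s['tcp_pos'][0],P[...,1]-s['tcp_pos'][1])>.018);h=P[m].mean(0)
  ret = um.true_divide(
```

```bash
python3 -m crank '[{"dp":[-0.013,-0.010,0],"delta_rot":[0,0,0],"fingers":-1},{"dp":[-0.012,-0.010,0],"delta_rot":[0,0,0],"fingers":-1},{"dp":[-0.013,-0.008,0],"delta_rot":[0,0,0],"fingers":-1},{"dp":[-0.014,-0.006,0],"delta_rot":[0,0,0],"fingers":-1},{"dp":[-0.015,-0.004,0],"delta_rot":[0,0,0],"fingers":-1},{"dp":[-0.015,-0.002,0],"delta_rot":[0,0,0],"fingers":-1},{"dp":[-0.015,0,0],"delta_rot":[0,0,0],"fingers":-1},{"dp":[-0.015,0.002,0],"delta_rot":[0,0,0],"fingers":-1},{"dp":[-0.015,0.005,0],"delta_rot":[0,0,0],"fingers":-1},{"dp":[-0.014,0.007,0],"delta_rot":[0,0,0],"fingers":-1},{"dp":[-0.013,0.008,0],"delta_rot":[0,0,0],"fingers":-1},{"dp":[-0.012,0.010,0],"delta_rot":[0,0,0],"fingers":-1}]'
sed -i "s/snapshot('wrist')/snapshot('top')/;s/camera_model('wrist')/camera_model('top')/" st.py
python3 st.py 152 248 12 2>/dev/null; python3 -c "
import numpy as np,cv2
im=np.load('w.npz')['im'][140:260,150:345];cv2.imwrite('pics/c2.png',cv2.resize(cv2.convertScaleAbs(im[...,::-1],alpha=1.8),None,fx=4,fy=4))"
```

```text
t: 4.83
tcp_pos: [0.5392, 0.1761, 0.2003]
tool_rot: [0.989, 0.145, 0.007, -0.0]
force: [12.1, 2.0, -3.6]
finger_gap: -0.003
gripper_force: 5.3
tcp [0.53919312 0.17608863 0.20027602] 0.052705646960273266 147.40984439068808 F [12.07306765  1.98646303 -3.64893301] t 4.8333
handle 0 [nan nan nan] nan
160 [-0.019  0.014]
168 [-0.008  0.013]
176 [-0.006  0.014]
184 [-0.004  0.015]
192 [-0.002  0.015]
200 [-0.     0.015]
208 [0.002 0.015]
216 [0.004 0.015]
224 [0.006 0.014]
232 [0.008 0.013]
240 [0.01  0.012]
248 [0.011 0.01 ]
```

View pics/c2.png

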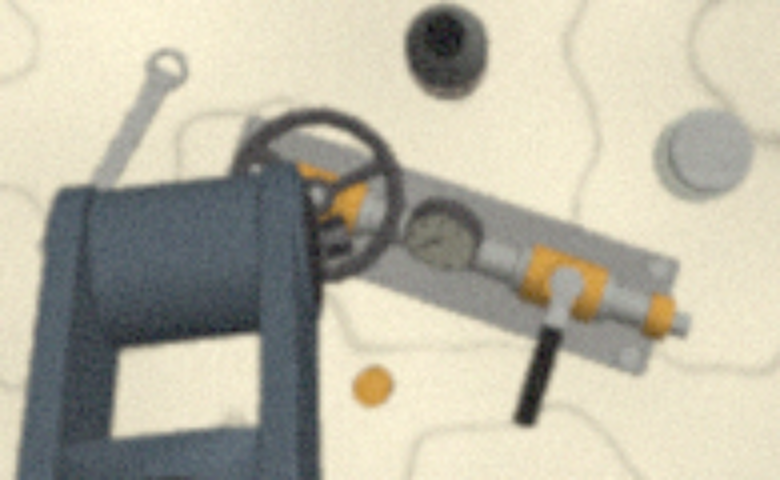

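```bash
python3 - <<'E'
from station import manip
import cv2,numpy as np
from h import *
im,d=manip.snapshot('scene');cm=manip.camera_model('scene');np.savez('s.npz',im=im,d=d,**cm)
cv2.imwrite('pics/s2.png',cv2.resize(cv2.convertScaleAbs(im[130:280,200:360,::-1],alpha=1.8),None,fx=4,fy=4))
print(manip.sense()['force'],manip.sense()['tcp_pos'],manip.sense()['gripper_force'])
E
```

```text
[4.69323677 2.74136514 0.46459966] [0.53625557 0.1756385  0.19993445] 1.8465230986475945
```

View pics/s2.png

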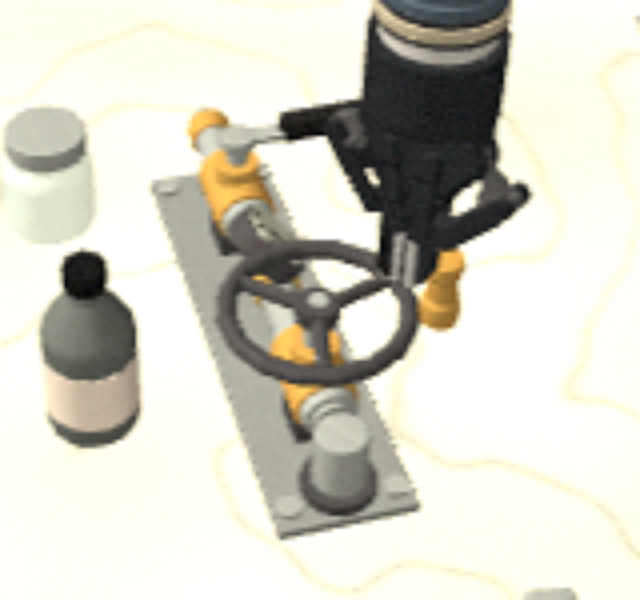

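The scene view shows the fingertips against the rim at about (400,260) with the handle behind them. The wheel is turning, the force settled at 5 N, and nothing else has been disturbed. I'll continue round.

```bash
python3 -m crank '[{"dp":[-0.012,0.011,0],"delta_rot":[0,0,0],"fingers":-1},{"dp":[-0.008,0.013,0],"delta_rot":[0,0,0],"fingers":-1},{"dp":[-0.006,0.014,0],"delta_rot":[0,0,0],"fingers":-1},{"dp":[-0.004,0.015,0],"delta_rot":[0,0,0],"fingers":-1},{"dp":[-0.002,0.015,0],"delta_rot":[0,0,0],"fingers":-1},{"dp":[0,0.015,0],"delta_rot":[0,0,0],"fingers":-1},{"dp":[0.002,0.015,0],"delta_rot":[0,0,0],"fingers":-1},{"dp":[0.004,0.015,0],"delta_rot":[0,0,0],"fingers":-1},{"dp":[0.006,0.014,0],"delta_rot":[0,0,0],"fingers":-1},{"dp":[0.008,0.013,0],"delta_rot":[0,0,0],"fingers":-1},{"dp":[0.010,0.012,0],"delta_rot":[0,0,0],"fingers":-1},{"dp":[0.011,0.010,0],"delta_rot":[0,0,0],"fingers":-1}]'
python3 st.py 248 344 12 2>/dev/null;python3 -c "
from station import manip;s=manip.sense();print(s['force'],s['tcp_pos'])"
```

```text
t: 5.93
tcp_pos: [0.5608, 0.0988, 0.1981]
tool_rot: [0.989, 0.145, -0.003, -0.001]
force: [-3.9, 4.2, -0.3]
finger_gap: -0.001
gripper_force: 2.2
tcp [0.56075946 0.09877884 0.19808107] 0.053990464219918675 244.97284643959338 F [-3.94866985  4.20628259 -0.32660283] t 5.9333
handle 0 [nan nan nan] nan
256 [0.016 0.014]
264 [0.014 0.007]
272 [0.015 0.005]
280 [0.015 0.003]
288 [0.015 0.001]
296 [ 0.015 -0.001]
304 [ 0.015 -0.004]
312 [ 0.014 -0.006]
320 [ 0.013 -0.008]
328 [ 0.012 -0.009]
336 [ 0.011 -0.011]
344 [ 0.009 -0.012]
[-0.98389252  1.16297511 -1.53506217] [0.56281525 0.09791147 0.19832134]
```

```bash
python3 -m crank '[{"dp":[0.014,0.009,0],"delta_rot":[0,0,0],"fingers":-1},{"dp":[0.014,0.007,0],"delta_rot":[0,0,0],"fingers":-1},{"dp":[0.015,0.005,0],"delta_rot":[0,0,0],"fingers":-1},{"dp":[0.015,0.003,0],"delta_rot":[0,0,0],"fingers":-1},{"dp":[0.015,0.001,0],"delta_rot":[0,0,0],"fingers":-1},{"dp":[0.015,-0.001,0],"delta_rot":[0,0,0],"fingers":-1},{"dp":[0.015,-0.004,0],"delta_rot":[0,0,0],"fingers":-1},{"dp":[0.014,-0.006,0],"delta_rot":[0,0,0],"fingers":-1},{"dp":[0.013,-0.008,0],"delta_rot":[0,0,0],"fingers":-1},{"dp":[0.012,-0.009,0],"delta_rot":[0,0,0],"fingers":-1},{"dp":[0.011,-0.011,0],"delta_rot":[0,0,0],"fingers":-1},{"dp":[0.009,-0.012,0],"delta_rot":[0,0,0],"fingers":-1}]'
python3 st.py 344 384 10 2>/dev/null; python3 - <<'E'
from station import manip
import cv2,numpy as np
from h import *
im,d=manip.snapshot('scene');cm=manip.camera_model('scene')
P=cloud(cm,d);m=(np.hypot(P[...,0]-.5836,P[...,1]-.1477)<.08)&(P[...,2]>.12)&(P[...,2]<.166)&(d>0);print(m.sum(),P[m].mean(0))
s=manip.sense();print(s['force'],s['tcp_pos'])
cv2.imwrite('pics/s3.png',cv2.resize(cv2.convertScaleAbs(im[130:280,200:360,::-1],alpha=1.8),None,fx=4,fy=4))
E
```

```text
t: 6.98
tcp_pos: [0.6302, 0.1331, 0.1977]
tool_rot: [0.989, 0.146, -0.01, 0.001]
force: [-19.7, -4.4, 10.5]
finger_gap: 0.002
gripper_force: 8.8
tcp [0.63016013 0.13310888 0.19767957] 0.04879289096427305 342.5999331810565 F [-19.67605621  -4.4450517   10.4793129 ] t 6.9833
handle 0 [nan nan nan] nan
348 [ 0.016 -0.002]
352 [ 0.003 -0.007]
356 [ 0.003 -0.007]
360 [ 0.002 -0.007]
364 [ 0.002 -0.007]
368 [ 0.001 -0.008]
372 [ 0.001 -0.008]
376 [ 0.    -0.008]
380 [-0.    -0.008]
384 [-0.001 -0.008]
226 [0.64299838 0.15424176 0.14706385]
[-10.11283104  -4.08270309   1.80872231] [0.63117544 0.13396203 0.19749939]
```

View pics/s3.png

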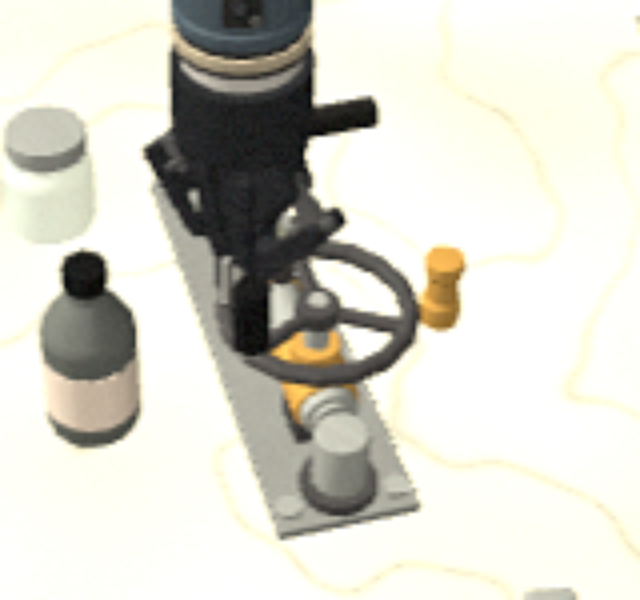

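The scene view shows the handle at about (250,315), at the front of the turn, with the fingers just behind it. The force is turning radial (20 N at peak, 10 N settled). I'll back off slightly, shift outward and re-engage more tangentially.

```bash
python3 -m crank '[{"dp":[-0.008,0.012,0],"delta_rot":[0,0,0],"fingers":-1},{"dp":[0,0.012,0],"delta_rot":[0,0,0],"fingers":-1},{"dp":[0.01,0,0],"delta_rot":[0,0,0],"fingers":-1},{"dp":[0.01,0,0],"delta_rot":[0,0,0],"fingers":-1},{"dp":[0,0,0],"delta_rot":[0,0,0],"fingers":-1},{"dp":[0,0,0],"delta_rot":[0,0,0],"fingers":-1}]'
cat > hs.py <<'E'
from station import manip
import cv2,sys
from h import *
def meas(im,cm,d):
    P=cloud(cm,d);g=im.max(-1)
    m=((np.hypot(P[...,0]-.5836,P[...,1]-.1477)<.085)&(P[...,2]>.122)&(P[...,2]<.168)&(d>0)&(g<45)).astype(np.uint8)
    n,l,st,ce=cv2.connectedComponentsWithStats(m);k=1+st[1:,4].argmax();Q=P[l==k];c=np.array([.5836,.1477]);q=Q[:,:2].mean(0)-c
    print(st[k],Q.mean(0).round(4),'zmax',Q[:,2].max().round(3),'ang',np.degrees(np.arctan2(q[1],q[0])).round(1),'r',np.hypot(*q).round(4))
c=np.load('scene0.npz');meas(c['im'],c,c['d'])
im,d=manip.snapshot('scene');meas(im,manip.camera_model('scene'),d)
s=manip.sense();print(s['force'],s['tcp_pos'],s['t'])
if len(sys.argv)>1: arc(s['tcp_pos'],[.9894,.1452,0,0],[.5836,.1477],float(sys.argv[4]),float(sys.argv[1]),float(sys.argv[2]),int(sys.argv[3]))
E
python3 hs.py 340 384 11 .058
```

```text
t: 7.58
tcp_pos: [0.6464, 0.1245, 0.1991]
tool_rot: [0.989, 0.145, 0.001, 0.0]
force: [0.0, 0.5, -0.2]
finger_gap: -0.002
gripper_force: 0.0
[277 204  10  19 153] [0.6186 0.2007 0.1469] zmax 0.162 ang 56.5 r 0.0635
[252 196  15  21 202] [0.6451 0.156  0.1469] zmax 0.168 ang 7.7 r 0.0621
[ 0.67995916  0.0172444  -0.07771766] [0.64587926 0.12466331 0.19895598] 7.6333
344 [-0.008 -0.017]
348 [ 0.004 -0.007]
352 [ 0.004 -0.007]
356 [ 0.003 -0.007]
360 [ 0.003 -0.008]
364 [ 0.002 -0.008]
368 [ 0.002 -0.008]
372 [ 0.001 -0.008]
376 [ 0.    -0.008]
380 [-0.    -0.008]
384 [-0.001 -0.008]
```

```bash
python3 -m crank '[{"dp":[-0.004,-0.009,0],"delta_rot":[0,0,0],"fingers":-1},{"dp":[-0.002,-0.008,0],"delta_rot":[0,0,0],"fingers":-1},{"dp":[0.002,-0.007,0],"delta_rot":[0,0,0],"fingers":-1},{"dp":[0.003,-0.007,0],"delta_rot":[0,0,0],"fingers":-1},{"dp":[0.003,-0.007,0],"delta_rot":[0,0,0],"fingers":-1},{"dp":[0.003,-0.008,0],"delta_rot":[0,0,0],"fingers":-1},{"dp":[0.002,-0.008,0],"delta_rot":[0,0,0],"fingers":-1},{"dp":[0.002,-0.008,0],"delta_rot":[0,0,0],"fingers":-1},{"dp":[0.001,-0.008,0],"delta_rot":[0,0,0],"fingers":-1}]'
python3 hs.py 374 402 10 .058
```

```text
t: 8.38
tcp_pos: [0.6396, 0.1595, 0.1987]
tool_rot: [0.989, 0.145, -0.001, 0.0]
force: [-1.9, -6.8, 0.3]
finger_gap: 0.002
gripper_force: 2.5
[277 204  10  19 153] [0.6186 0.2007 0.1469] zmax 0.162 ang 56.5 r 0.0635
[264 204  14  18 176] [0.6356 0.1843 0.1459] zmax 0.168 ang 35.2 r 0.0636
[-1.05985336 -3.26013629 -0.07320623] [0.63940649 0.16039086 0.19864067] 8.4333
377 [ 0.002 -0.008]
380 [-0.    -0.006]
382 [-0.    -0.006]
385 [-0.001 -0.006]
388 [-0.001 -0.006]
391 [-0.001 -0.006]
394 [-0.002 -0.005]
396 [-0.002 -0.005]
399 [-0.002 -0.005]
402 [-0.002 -0.005]
```

```bash
python3 -m crank '[{"dp":[0.001,-0.006,0],"delta_rot":[0,0,0],"fingers":-1},{"dp":[0,-0.006,0],"delta_rot":[0,0,0],"fingers":-1},{"dp":[-0.001,-0.006,0],"delta_rot":[0,0,0],"fingers":-1},{"dp":[-0.001,-0.006,0],"delta_rot":[0,0,0],"fingers":-1},{"dp":[-0.001,-0.006,0],"delta_rot":[0,0,0],"fingers":-1},{"dp":[-0.001,-0.006,0],"delta_rot":[0,0,0],"fingers":-1},{"dp":[0,0,0],"delta_rot":[0,0,0],"fingers":-1}]'
python3 hs.py 28 40 6 .058
```

```text
t: 9.02
tcp_pos: [0.634, 0.1769, 0.199]
tool_rot: [0.989, 0.145, 0.001, -0.0]
force: [0.6, -2.1, -1.5]
finger_gap: 0.003
gripper_force: 1.0
[277 204  10  19 153] [0.6186 0.2007 0.1469] zmax 0.162 ang 56.5 r 0.0635
[270 206  16  17 173] [0.6247 0.1982 0.1449] zmax 0.168 ang 50.8 r 0.0651
[ 0.48720643 -1.77790668 -0.12496091] [0.63403542 0.17701825 0.19907852] 9.0667
30 [-0.001  0.   ]
32 [-0.001 -0.004]
34 [-0.001 -0.004]
36 [-0.001 -0.004]
38 [-0.001 -0.004]
40 [-0.002 -0.004]
```

```bash
python3 -m crank '[{"dp":[0.01,0.02,0],"delta_rot":[0,0,0],"fingers":-1},{"dp":[0.02,0.04,0],"delta_rot":[0,0,0],"fingers":-1},{"dp":[0.02,0.03,-0.05],"delta_rot":[0,0,0],"fingers":-1},{"dp":[0,0,-0.08],"delta_rot":[0,0,0],"fingers":-1},{"dp":[0,0,0],"delta_rot":[0,0,0],"fingers":-1}]'
python3 hs.py
```

```text
t: 9.48
tcp_pos: [0.6757, 0.14, 0.2719]
tool_rot: [0.99, 0.144, 0.008, -0.0]
force: [1.0, -0.4, 0.8]
finger_gap: 0.001
gripper_force: 0.0
[277 204  10  19 153] [0.6186 0.2007 0.1469] zmax 0.162 ang 56.5 r 0.0635
[276 204  10  20 155] [0.62   0.1996 0.1465] zmax 0.162 ang 55.0 r 0.0634
[ 0.11332828 -0.90246745 -1.59753996] [0.67412265 0.14032285 0.26929478] 9.5333
```

Back with a clear view, the handle is within about 2 mm of its start. Now I'll move to the lever.

```bash
python3 -m crank '[{"dp":[-0.0675,0.01,0],"delta_rot":[0,0,0],"fingers":-1},{"dp":[-0.0675,0.01,0],"delta_rot":[0,0,0],"fingers":-1},{"dp":[-0.0675,0.01,0],"delta_rot":[0,0,0],"fingers":-1},{"dp":[-0.0675,0.01,0],"delta_rot":[0,0,0],"fingers":-1},{"dp":[-0.0675,0.01,0],"delta_rot":[0,0,0],"fingers":-1},{"dp":[-0.0675,0.01,0],"delta_rot":[0,0,0],"fingers":-1},{"dp":[-0.0675,0.01,0],"delta_rot":[0,0,0],"fingers":-1},{"dp":[0,0,0.06],"delta_rot":[0,0,0],"fingers":-1},{"dp":[0,0,0.06],"delta_rot":[0,0,0],"fingers":-1},{"dp":[0,0,0.05],"delta_rot":[0,0,0],"fingers":-1},{"dp":[0,0,0],"delta_rot":[0,0,0],"fingers":-1},{"dp":[0,0,0],"delta_rot":[0,0,0],"fingers":-1}]'
python3 - <<'E'
from h import *
from station import manip
s=manip.sense();print(s['tcp_pos'],s['force']);arc(s['tcp_pos'],[.9894,.1452,0,0],[.521,-.019],.078,138,234,24)
E
```

```text
t: 10.53
tcp_pos: [0.4535, 0.0394, 0.178]
tool_rot: [0.989, 0.145, -0.002, -0.001]
force: [0.5, 0.2, -0.3]
finger_gap: 0.005
gripper_force: 0.0
[0.45353459 0.03936454 0.1780344 ] [ 0.52160621  0.17371137 -0.27700453]
142 [0.006 0.023]
146 [-0.009  0.007]
150 [-0.008  0.007]
154 [-0.008  0.008]
158 [-0.007  0.008]
162 [-0.007  0.009]
166 [-0.006  0.009]
170 [-0.005  0.01 ]
174 [-0.005  0.01 ]
178 [-0.004  0.01 ]
182 [-0.003  0.01 ]
186 [-0.002  0.011]
190 [-0.002  0.011]
194 [-0.001  0.011]
198 [-0.     0.011]
202 [0.001 0.011]
206 [0.001 0.011]
210 [0.002 0.011]
214 [0.003 0.011]
218 [0.004 0.01 ]
222 [0.004 0.01 ]
226 [0.005 0.01 ]
230 [0.006 0.009]
234 [0.006 0.009]
```

Next: down 7 mm more, then start the arc.

```bash
python3 -m crank '[{"dp":[0.003,0.008,0.014],"delta_rot":[0,0,0],"fingers":-1},{"dp":[0.003,0.008,0],"delta_rot":[0,0,0],"fingers":-1},{"dp":[0,0.007,0],"delta_rot":[0,0,0],"fingers":-1},{"dp":[-0.009,0.007,0],"delta_rot":[0,0,0],"fingers":-1},{"dp":[-0.008,0.007,0],"delta_rot":[0,0,0],"fingers":-1},{"dp":[-0.008,0.008,0],"delta_rot":[0,0,0],"fingers":-1},{"dp":[-0.007,0.008,0],"delta_rot":[0,0,0],"fingers":-1},{"dp":[-0.007,0.009,0],"delta_rot":[0,0,0],"fingers":-1},{"dp":[-0.006,0.009,0],"delta_rot":[0,0,0],"fingers":-1},{"dp":[-0.005,0.010,0],"delta_rot":[0,0,0],"fingers":-1},{"dp":[-0.005,0.010,0],"delta_rot":[0,0,0],"fingers":-1},{"dp":[-0.004,0.010,0],"delta_rot":[0,0,0],"fingers":-1}]'
cat > lv.py <<'E'
from station import manip
import cv2
from h import *
s=manip.sense();d=s['tcp_pos'][:2]-[.521,-.019];print(np.hypot(*d),np.degrees(np.arctan2(d[1],d[0]))%360)
im,D=manip.snapshot('scene')
cv2.imwrite('pics/lv%d.png'%(s['t']*10),cv2.resize(cv2.convertScaleAbs(im[130:280,200:360,::-1],alpha=1.8),None,fx=4,fy=4))
E
python3 lv.py; ls pics
```

```text
t: 11.53
tcp_pos: [0.4426, -0.0173, 0.1718]
tool_rot: [0.989, 0.145, -0.0, -0.0]
force: [1.0, 3.5, 1.8]
finger_gap: 0.0
gripper_force: 1.4
0.07839342379259685 178.753451263968
c2.png
crop.png
lv115.png
s2.png
s3.png
scene0.png
scene1.png
top0.png
wrist1.png
```

```bash
python3 -m crank '[{"dp":[-0.003,0.010,0],"delta_rot":[0,0,0],"fingers":-1},{"dp":[-0.002,0.011,0],"delta_rot":[0,0,0],"fingers":-1},{"dp":[-0.002,0.011,0],"delta_rot":[0,0,0],"fingers":-1},{"dp":[-0.001,0.011,0],"delta_rot":[0,0,0],"fingers":-1},{"dp":[0,0.011,0],"delta_rot":[0,0,0],"fingers":-1},{"dp":[0.001,0.011,0],"delta_rot":[0,0,0],"fingers":-1},{"dp":[0.001,0.011,0],"delta_rot":[0,0,0],"fingers":-1},{"dp":[0.002,0.011,0],"delta_rot":[0,0,0],"fingers":-1},{"dp":[0.003,0.011,0],"delta_rot":[0,0,0],"fingers":-1},{"dp":[0.004,0.010,0],"delta_rot":[0,0,0],"fingers":-1},{"dp":[0.004,0.010,0],"delta_rot":[0,0,0],"fingers":-1},{"dp":[0,0,0],"delta_rot":[0,0,0],"fingers":-1}]'
python3 lv.py
python3 - <<'E'
from station import manip
import cv2
from h import *
import glob
for n in('scene','top'):
    im,d=manip.snapshot(n);P=cloud(manip.camera_model(n),d);r=np.hypot(P[...,0]-.521,P[...,1]+.019)
    t=manip.sense()['tcp_pos'];m=(r>.035)&(r<.11)&(abs(P[...,2]-.104)<.012)&(im.max(-1)<60)&(d>0)&(P[...,1]<-.03);Q=P[m]
    if m.sum()>5:
        e=np.array([Q[:,0].mean()-.521,Q[:,1].mean()+.019]);print(n,m.sum(),Q.mean(0),np.degrees(np.arctan2(e[1],e[0]))%360,Q.min(0),Q.max(0))
print(manip.sense()['force'],manip.sense()['t'])
E
ls pics
```

```text
t: 12.58
tcp_pos: [0.4643, -0.0735, 0.1719]
tool_rot: [0.989, 0.145, 0.0, 0.001]
force: [-0.8, 0.5, 0.6]
finger_gap: -0.002
gripper_force: 0.5
0.07864036047063339 223.83971955492348
scene 78 [ 0.485004   -0.07283001  0.10978325] 236.22944566073693 [ 0.45800059 -0.10194943  0.10459526] [ 0.51083673 -0.04824519  0.11504034]
top 6 [ 0.50646085 -0.05207517  0.10930147] 246.27071430418556 [ 0.50022804 -0.0558544   0.10711617] [ 0.5109308  -0.04755248  0.1107129 ]
[-0.42441389 -0.01212959 -0.26870183] 12.7333
c2.png
crop.png
lv115.png
lv125.png
s2.png
s3.png
scene0.png
scene1.png
top0.png
wrist1.png
```

```bash
python3 -m crank '[{"dp":[0.004,0.007,0],"delta_rot":[0,0,0],"fingers":-1},{"dp":[0.004,0.007,0],"delta_rot":[0,0,0],"fingers":-1},{"dp":[0.003,0.005,0],"delta_rot":[0,0,0],"fingers":-1},{"dp":[0,0,0],"delta_rot":[0,0,0],"fingers":-1},{"dp":[0,0,0],"delta_rot":[0,0,0],"fingers":-1},{"dp":[-0.012,-0.017,0],"delta_rot":[0,0,0],"fingers":-1},{"dp":[-0.02,-0.03,0],"delta_rot":[0,0,0],"fingers":-1},{"dp":[0,0,-0.06],"delta_rot":[0,0,0],"fingers":-1},{"dp":[0,0,-0.08],"delta_rot":[0,0,0],"fingers":-1},{"dp":[-0.05,0,-0.08],"delta_rot":[0,0,0],"fingers":-1},{"dp":[-0.04,0,0],"delta_rot":[0,0,0],"fingers":-1},{"dp":[0,0,0],"delta_rot":[0,0,0],"fingers":-1}]'
python3 - <<'E'
from station import manip
import cv2
from h import *
for n in('scene','top'):
    im,d=manip.snapshot(n);P=cloud(manip.camera_model(n),d);r=np.hypot(P[...,0]-.521,P[...,1]+.019)
    m=(r>.035)&(r<.11)&(abs(P[...,2]-.104)<.012)&(im.max(-1)<60)&(d>0)&(P[...,1]<-.03);Q=P[m]
    if m.sum()>5:
        e=np.array([Q[:,0].mean()-.521,Q[:,1].mean()+.019]);f=np.linalg.svd(Q[:,:2]-Q[:,:2].mean(0))[2][0];print(n,m.sum(),Q.mean(0),np.degrees(np.arctan2(e[1],e[0]))%360,np.degrees(np.arctan2(f[1],f[0]))%180+180)
    cv2.imwrite(f'pics/f_{n}.png',cv2.resize(cv2.convertScaleAbs(im[130:280,190:360,::-1],alpha=1.8),None,fx=4,fy=4))
E
python3 hs.py
```

```text
t: 13.73
tcp_pos: [0.4064, -0.0738, 0.2789]
tool_rot: [0.989, 0.145, 0.001, 0.001]
force: [-0.7, 0.1, -0.7]
finger_gap: 0.001
gripper_force: 0.0
scene 63 [ 0.49898627 -0.07885481  0.10963933] 249.8072097771232 240.66219186710094
top 132 [ 0.49554835 -0.07954398  0.10903107] 247.19895099056467 242.92450828943993
[277 204  10  19 153] [0.6186 0.2007 0.1469] zmax 0.162 ang 56.5 r 0.0635
[276 204  10  19 154] [0.6199 0.1998 0.1469] zmax 0.162 ang 55.1 r 0.0635
[ 0.29737284 -0.20795778 -0.16880949] [ 0.40910298 -0.07397517  0.2770836 ] 13.8833
```

View pics/f_scene.png

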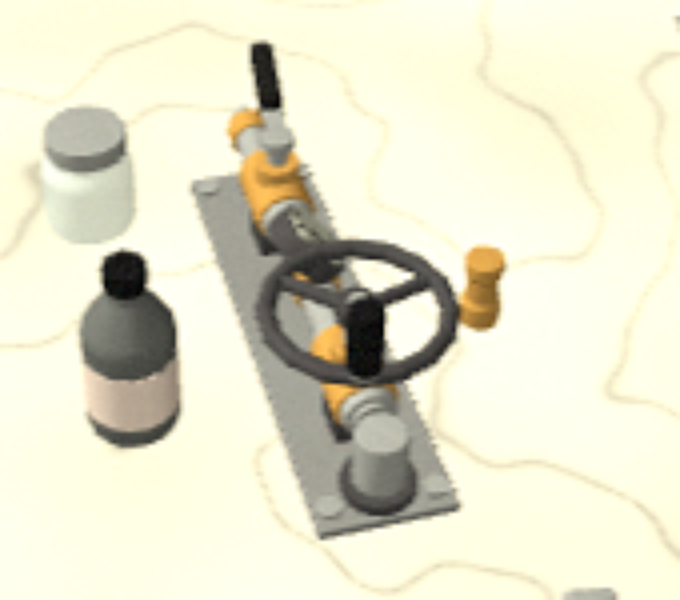

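The scene view shows the lever grip at about (263,75), nearly but not fully over the outlet pipe. My refined estimate of the pivot (pixel 292,210) puts the lever about 242° against a pipe direction of about 251°. I'll push about 9° further.

```bash
python3 -m crank '[{"dp":[0.04,0,0],"delta_rot":[0,0,0],"fingers":-1},{"dp":[0.05,0,0.06],"delta_rot":[0,0,0],"fingers":-1},{"dp":[0,0,0.08],"delta_rot":[0,0,0],"fingers":-1},{"dp":[0,0,0.08],"delta_rot":[0,0,0],"fingers":-1},{"dp":[0,0,0],"delta_rot":[0,0,0],"fingers":-1},{"dp":[0.012,0.018,0],"delta_rot":[0,0,0],"fingers":-1},{"dp":[0.010,0.015,0],"delta_rot":[0,0,0],"fingers":-1},{"dp":[0.006,0.008,0],"delta_rot":[0,0,0],"fingers":-1},{"dp":[0.006,0.008,0],"delta_rot":[0,0,0],"fingers":-1},{"dp":[0.006,0.008,0],"delta_rot":[0,0,0],"fingers":-1},{"dp":[0.004,0.006,0],"delta_rot":[0,0,0],"fingers":-1},{"dp":[0,0,0],"delta_rot":[0,0,0],"fingers":-1}]'
python3 -m crank '[{"dp":[0,0,0],"delta_rot":[0,0,0],"fingers":-1},{"dp":[0,0,0],"delta_rot":[0,0,0],"fingers":-1},{"dp":[-0.012,-0.017,0],"delta_rot":[0,0,0],"fingers":-1},{"dp":[-0.02,-0.03,0],"delta_rot":[0,0,0],"fingers":-1},{"dp":[0,0,-0.06],"delta_rot":[0,0,0],"fingers":-1},{"dp":[0,0,-0.08],"delta_rot":[0,0,0],"fingers":-1},{"dp":[-0.05,0,-0.08],"delta_rot":[0,0,0],"fingers":-1},{"dp":[-0.05,0,0],"delta_rot":[0,0,0],"fingers":-1},{"dp":[0,0,0],"delta_rot":[0,0,0],"fingers":-1}]'
python3 - <<'E'
from station import manip
import cv2
from h import *
A=[]
for n in('scene','top'):
    im,d=manip.snapshot(n);P=cloud(manip.camera_model(n),d);r=np.hypot(P[...,0]-.525,P[...,1]+.023)
    m=(r>.035)&(r<.115)&(abs(P[...,2]-.106)<.01)&(im.max(-1)<60)&(d>0)&(P[...,1]<-.03);Q=P[m]
    e=np.array([Q[:,0].mean()-.525,Q[:,1].mean()+.023]);f=np.linalg.svd(Q[:,:2]-Q[:,:2].mean(0))[2][0];print(n,m.sum(),Q.mean(0),np.degrees(np.arctan2(e[1],e[0]))%360,np.degrees(np.arctan2(f[1],f[0]))%180+180)
    o=im.astype(int)  # orange bodies: high red-blue
    k=(o[...,0]-o[...,2]>50)&(P[...,2]>.03)&(P[...,2]<.09)&(P[...,0]>.48)
    if n=='top':
        B=P[k][:,:2];f=np.linalg.svd(B-B.mean(0))[2][0];print('pipe axis',k.sum(),B.mean(0),np.degrees(np.arctan2(f[1],f[0]))%180+180)
        print('pivot',ray(manip.camera_model('top'),292,210,.102))
        cv2.imwrite('pics/f2.png',cv2.resize(cv2.convertScaleAbs(im[150:260,190:340,::-1],alpha=1.8),None,fx=5,fy=5))
E
python3 hs.py
```

```text
t: 14.88
tcp_pos: [0.4832, -0.0857, 0.1687]
tool_rot: [0.989, 0.145, 0.002, 0.001]
force: [-1.2, 1.2, 0.6]
finger_gap: -0.0
gripper_force: 0.5
t: 15.63
tcp_pos: [0.4114, -0.0799, 0.2739]
tool_rot: [0.989, 0.145, -0.0, 0.0]
force: [-0.9, 0.3, -0.5]
finger_gap: 0.004
gripper_force: 0.0
scene 68 [ 0.51052111 -0.08335145  0.10857919] 256.5091667706118 249.9266730593538
top 127 [ 0.50515934 -0.08409951  0.10903991] 252.00998903745176 251.94300481245708
pipe axis 182 [0.55661051 0.04943466] 252.277436191374
pivot [ 0.52684742 -0.02404971  0.102     ]
[277 204  10  19 153] [0.6186 0.2007 0.1469] zmax 0.162 ang 56.5 r 0.0635
[276 204  10  19 155] [0.62   0.1998 0.1465] zmax 0.162 ang 55.1 r 0.0635
[-0.13098095  0.25117981  0.85524562] [ 0.4148441  -0.08035119  0.27247224] 15.7833
```

View pics/f2.png

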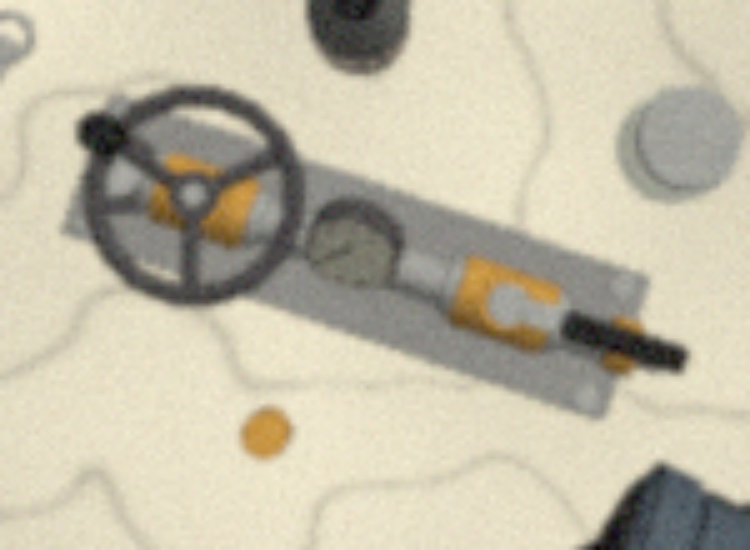

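The top view shows the lever grip, (565,320) to (685,358), lying over the outlet pipe. It measures 252° against the pipe's 252°. The handle at (100,132) is back where it started, and the gripper is clear of everything.

```bash
python3 -c "
from station import manip
print(manip.sign_off())"
```

```text
the job is handed in; nothing more can be done
None
```

I turned the wheel one full turn anticlockwise, leaving its handle about 2 mm from its start, and pushed the lever to within about 1° of the outlet pipe; the job is handed in with the arm clear (no verdict was returned).

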